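Lift and draw the sagging bolt of the airing cage and hold its gate ajar

TASK

I need to reach a drying book in the airing cage: its gate is bolted, and the bolt sags behind the bent-up lip of the keeper, so lift the bolt by its handle while you pull it and draw it right out of the keeper, without wrenching the keeper. Then swing the gate about 10 cm open against its closing spring and keep it there in the gripper: finish while still holding the gate ajar, not letting go, and leave the other things on the bench where they are.

Things in the scene. Friction and masses are not known exactly. Their poses are not given: they have to be found in the camera images.
- cage: Airing cage for treated books, fixed to the bench: timber posts, plywood roof and floor, wire-mesh sides, 240 mm deep (x), 354 mm wide (y), 285 mm high, books inside. Origin: centre of its underside; z up; its gated front faces along its own -x (front face at x = -120 mm). Seen from the front, the gate hinges are on the right and the bolt's keeper is on the left post.
- gate_swing (a joint): Angle of the gate, rad: 0 shut, grows as it swings outwards (towards the cage's own -x) about the vertical line of point gate_hinge; up to 1.5. A closing spring pulls it shut with about 0.4 N m, rising by 0.4 N m per rad, so it shuts by itself when let go. With the bolt's nose in the keeper it cannot open (about 0.01 rad of play).
- gate: The gate: timber frame 22 mm thick with a mesh panel, 258 mm from hinge line to free edge, from 33 to 267 mm above the bench, which carries the bolt on the front of its top rail. Origin: on the hinge line, at bench height, in the plane of the gate's front face; its y runs along the gate to the free edge, -x points out of its front, z up.
- gate_hinge (a point): Point on the gate's vertical hinge line, in the plane of the gate's front face, 236 mm above the bench; x, y axes turn with the gate as those of body gate.
- gate_edge (a point): Point on the free vertical edge of the gate's front face, 258 mm from the hinge line, 150 mm above the bench.
- jamb_edge (a point): Point on the front edge of the fixed post beside the gate's free edge, 150 mm above the bench; 3 mm from gate_edge when the gate is shut. The distance between the two is how far the gate stands open.
- bolt (a joint): How far the bolt is drawn along itself, m: 0 fully thrown, 0.055 fully drawn; drawn towards the hinge side (the gate's own -y). From 0.036 on its nose is out of the keeper and the gate is free. Slides with about 2.5 N of friction and stays where it is left.
- bolt_lift (a joint): Tilt of the bolt in its worn straps, rad: 0 sagging at rest (nose 0.06 rad below level), at most 0.10, falls back by its own weight. It pivots at the rear strap, 60 mm from the hinge line, so the handle rises 1.45 mm and the nose 2.2 mm per 0.01 rad. The nose passes over the keeper's lip from about 0.04 rad: handle raised at least 6 mm, at most 14 mm.
- bolt_handle (a point): The bolt's handle: plain round steel stub, 16 mm thick, straight out from the rod along the gate's own -x, free from 25 to 72 mm in front of the gate's face, then a 21 mm button. This point, where to hold it, is on the stub's axis 52 mm in front of the face, about 236 mm above the bench, 205 mm from the hinge line less the amount drawn. Nothing lies above it.
- bolt_nose (a point): Centre of the nose end of the bolt's rod, 91 mm beyond the handle. Rod 16 mm thick, axis 17 mm in front of the gate's face; its straps stand out 30 mm; bolt about 0.42 kg. The last 18 mm of the nose are full round; the 25 mm before are worn from below to half the thickness, and there it sits over the keeper's lip.
- keeper: Dark steel keeper on the front of the fixed post, 52 mm high, 31 mm deep: a 22 mm wide strap round the bolt's nose and, below, a 38 mm wide tongue whose end towards the gate is bent up into a lip 13 mm high and 28 mm long that catches behind the bolt's nose. Fixed; its origin and axes are those of the cage.
- keeper_lip (a point): Middle of the top edge of the keeper's bent-up lip, 232 mm above the bench.
- open_book: Open book on the bench, 220 x 300 x 20 mm; leave alone.
- brush: Flat dusting brush with a red wooden handle, 200 mm long, 20 mm high, lying before the gate, low enough for the gate to pass over; leave alone.
- bone_folder: Flat white bone folder, 150 x 22 x 5 mm; leave alone.
- book_weight: Grey covered weight, 90 x 60 mm, 49 mm high with its grip, on the cage's roof towards the back; leave alone.
- paste_jar: White lidded jar, 70 mm across, 85 mm high; leave alone.
- closed_book: Closed book lying flat, 130 x 190 x 34 mm; leave alone.
- eraser: White eraser, 45 x 24 x 14 mm; leave alone.

How it is judged:
On the way:
1. the bolt is drawn clear of the keeper (value of joint bolt above 0.038 m), for 0.2 s.
At the end, for the whole second after the job is handed in: The gate's free edge stands 70 to 130 mm from the post and is still (under 0.05 rad/s), the bolt is drawn at least 36 mm, and the gripper's fingers are still holding the gate or its bolt (over 1 N) against the closing spring (horizontal distance between gate_edge and jamb_edge between 0.07 and 0.13 m and value of joint bolt above 0.036 m and velocity of joint gate_swing between -0.05 and 0.05 rad/s and contact force between the fingers and gate above 1 N); the arm keeps its last pose, push and grip.
It fails at once if the keeper is wrenched: the bolt bears on it with more than 40 N (contact force between gate and keeper above 40 N).
It fails at once if another thing on the bench or on the cage is shifted by more than 25 mm (distance of any of open_book, brush, bone_folder, book_weight, paste_jar, closed_book, eraser from where it was at the start of the episode above 0.025 m).
It also fails if it takes over 40 s, if anything falls off the work surface, if the arm or the gripper's body presses on something with over 40 N, if the wrist force passes 120 N, or if a joint passes its speed limit or range.

ROBOT

A 7-joint arm with a two-finger parallel gripper is mounted at the origin on the work surface. World frame = base frame: x ahead of the robot, y to its left, z up, the work surface at z = 0. Lengths are in m, angles in rad, forces in N, time in s.
With the tool pointing down it reaches from about 0.4 to 0.85 m from the base axis. Payload 10.4 kg.
Tool frame: the origin (TCP) lies at the very end of the fingers, on their centre line; the grasp point (between the pads) lies tcp_to_grasp behind it (tcp_to_grasp is the distance from the TCP to the grasp point, in m); z points along the fingers, y is the line along which they close (so a half turn about z gives the same grasp; the last joint's range is limited). The gripper opens to 85 mm and grips with 20 to 120 N. Pads are 22 mm wide; open, the fingers measure 114 mm over their backs; the gripper's body (76 mm by 85 mm) begins 54 mm behind the grasp point. The pads swing forward as they close: fully open they stand 13 mm farther back than shut.
Start: joints at [-1.232, 0.332, -0.065, 1.46, 0.022, 1.35, -0.088], TCP at [0.221, 0.585, 0.206] pointing down, gripper open.
Joint ranges: [-2.6, 2.6], [-0.5, 2.12], [-1.47, 1.34], [0.16, 2.42], [-1.27, 4.41], [0.06, 2.06], [-2.6, 2.6]. Speed limits (rad/s): [2.22, 2.22, 2.79, 2.79, 3.14, 3.14, 3.14].

INTERFACE

Orientations are given as a rotation vector (axis times angle).
In Python, from rig import * gives the robot as it stands.
- The arm moves only by the tool apply_moves, never from a script. Its argument "deltas" is a list of rows, each a list of 7 numbers: the shift along the tool's x, y, z in cm, then the turn, a rotation vector about the tool's x, y, z in degrees, then the finger opening in cm, from 0 to 8.54. In form: [[tx, ty, tz, ax, ay, az, hand], ...]. A call has 1 to 10 rows; each row shifts and turns the commanded pose from where the row before left it, along the tool's axes as they then stand; what a row does not reach is not made up. A row lasts 1/8 s, in which the tool goes at most 62.5 mm and 10.7 degrees, less where a joint would pass 70% of its speed; a pose out of reach is approached as far as the arm can. A call with a gripper value outside its range is refused whole. The fingers move at their own pace and stop on an object; "grip_force" is the grip in N (left out, the last holds). Time passes only in rows, so rows that do not move let the fingers close. It gives the time, the measured TCP pose, the force, the opening and the grip force at its end, in the units of the state.
- get_obs(): the state, without advancing time (a new reading comes with each control period).
- get_image(name): name is "side" or "top"; returns (picture, depth): 420x560x3 uint8, blue, green, red; 420x560 float32, m along the optical axis (not along the pixel's ray), 0 where there is no reading.
- camera_params(name): a dict with "fov_y" (degrees; the focal length in pixels is half the picture's height over the tangent of half this angle, whatever the lens; pixels are square), "cx", "cy" (the principal point, pixels), "k1" (the pictures are not rectified: a ray, as slopes to the right and down, at radius r is drawn at 1 + k1 r^2 times it, then the intrinsics apply), "R" (3x3) and "t" (3): a world point X has camera coordinates R X + t. Camera axes: x right, y down, z forward; pixel columns grow to the right and rows downward; lengths in m; the calibration is good to about 2 mm. A picture is of the moment at which its call begins. camera_params takes no time and is no camera call.
- hand_in(): hands the job in; it is judged then, once.
The state is a dict: "time_s": time; "joints": joint angles; "joint_vel": joint speeds; "effort": joint torques, N m; "tcp_pos": TCP position; "ee_rot": TCP orientation; "force": force on the tool from outside, world axes, zero at the start; "torque": the same for the moment, N m; "grip_width": finger opening in m; "grip_force": force on a finger pad.
Only numpy, scipy, OpenCV 4.12 (cv2) and the standard library are available. Lean on these libraries where they do the work, as an engineer would, in place of code of your own. Each camera call takes 0.05 s, during which the arm holds its last target. There are 200 camera calls.

## Working session

There is one attempt and no reset: what is moved stays moved. The work goes in short steps, Python scripts to look and compute and a tool call to move; the robot and the scene stay as the last step left them, time stands still between calls to the robot, and variables do not carry over. Pictures are saved under pics/ and viewed, at most 10 in all, crops included, and the job is handed in when it is done.

Besides the shell and the picture viewer there is one more tool, called after "Call:" by a JSON object that holds its "method" and its "body". apply_moves: Moves the arm, as the interface text tells. Its arguments: {"type":"object","properties":{"deltas":{"type":"array","items":{"type":"array","items":{"type":"number"}}},"grip_force":{"type":"number"}},"required":["deltas"]}

```bash
ls; mkdir -p pics; cat > h.py <<'E'
from rig import *
import numpy as np, cv2
from scipy.spatial.transform import Rotation as Rn
def ray(name,u,v):
    c=camera_params(name); f=210/np.tan(np.radians(c['fov_y']/2))
    d=np.array([(u-c['cx'])/f,(v-c['cy'])/f]); p=d.copy()
    for _ in range(20): p=d/(1+c['k1']*(p@p))
    R=np.array(c['R']); t=np.array(c['t'])
    return -R.T@t, R.T@np.array([p[0],p[1],1.])
def px(name,u,v,D):   # depth -> world
    o,d=ray(name,u,v); return o+d*D[int(round(v)),int(round(u))]
def onz(name,u,v,z):
    o,d=ray(name,u,v); return o+d*(z-o[2])/d[2]
def proj(name,X):
    c=camera_params(name); f=210/np.tan(np.radians(c['fov_y']/2))
    q=np.array(c['R'])@X+np.array(c['t']); s=q[:2]/q[2]; s=s*(1+c['k1']*(s@s))
    return s*f+[c['cx'],c['cy']]
E
python3 - <<'E'
from h import *
for n in('side','top'):
    im,D=get_image(n); cv2.imwrite(f'pics/{n}0.png',im); np.save(f'{n}0.npy',D)
    c=camera_params(n); print(n,{k:np.round(v,3).tolist() for k,v in c.items()}, ray(n,280,210))
o=get_obs(); print(o)
import rig; print([k for k in dir(rig) if not k.startswith('_')], globals().get('tcp_to_grasp'))
E
```

```text
pics
side {'fov_y': 42.774, 'cx': 277.954, 'cy': 203.027, 'k1': 0.015, 'R': [[0.672, 0.741, 0.012], [0.496, -0.438, -0.75], [-0.55, 0.51, -0.662]], 't': [-0.306, -0.205, 1.89]} (array([ 1.34667126, -0.82620138,  1.10101765]), array([-0.54079766,  0.50693948, -0.67136718]))
top {'fov_y': 54.199, 'cx': 280.769, 'cy': 207.854, 'k1': 0.009, 'R': [[-0.025, -1.0, 0.002], [-0.996, 0.024, -0.09], [0.09, -0.004, -0.996]], 't': [-0.114, 0.611, 1.127]} (array([ 0.50412876, -0.12365834,  1.17773597]), array([ 0.08513407, -0.00223732, -0.99638247]))
{'time_s': 0.1, 'joints': array([-1.23159425,  0.33279874, -0.06469153,  1.46088782,  0.02159891,
        1.34988797, -0.08850456]), 'joint_vel': array([-0.00011713, -0.00120618, -0.0007606 , -0.00427485, -0.00021889,
        0.00076625,  0.00050868]), 'effort': array([ 1.83251410e-03, -6.26738763e+01,  4.93282545e-02, -3.92433500e+01,
        1.63528975e-02,  6.89813125e-03, -3.04482148e-05]), 'tcp_pos': array([0.22110062, 0.58418103, 0.20558713]), 'ee_rot': array([-5.65180872e-01, -3.09016085e+00,  2.00280090e-03]), 'force': array([-0.04519751, -0.00686588,  0.13336981]), 'torque': array([ 0.00767398, -0.01112994,  0.00343394]), 'grip_force': 0.0, 'grip_width': 0.08517625548031668}
['IKError', 'camera_params', 'get_image', 'get_obs', 'hand_in', 'tcp_to_grasp'] 0.0187
```

View pics/side0.png

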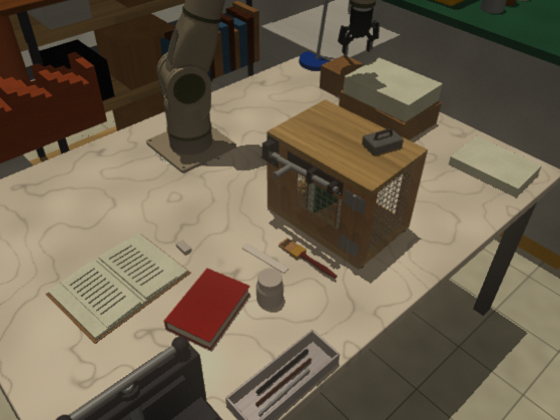

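View pics/top0.png

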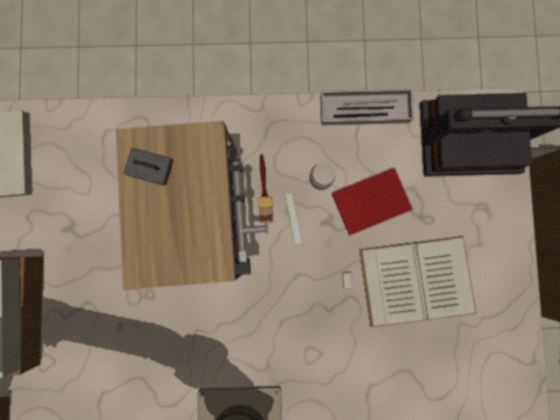

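The side view shows the cage at (345,185), with the bolt and handle near (285,168). The top view shows the roof with corners near (117,129), (224,122), (240,279) and (123,289). The handle stub runs (243..267, 230), pointing world -y, and the bolt runs along image column ~240.

```bash
python3 - <<'E'
from h import *
np.set_printoptions(precision=4,suppress=True)
im=cv2.imread('pics/top0.png');D=np.load('top0.npy')
# world map
H=np.zeros((420,560,3))
for v in range(100,300):
    for u in range(100,300): H[v,u]=px('top',u,v,D)
z=H[...,2]
m=((z>.275)&(z<.295)).astype(np.uint8)
c=max(cv2.findContours(m,0,2)[0],key=cv2.contourArea)
P=np.array([onz('top',*q[0],.285)[:2] for q in c],np.float32)
r=cv2.minAreaRect(P); print('roof',r, np.array(cv2.boxPoints(r)))
# things in front of roof, high: handle/bolt/keeper
m2=(z>.215)&(z<.27); m2[:, :225]=0; m2[:,300:]=0
vs,us=np.nonzero(m2)
for v in range(120,290,2):
    q=us[vs==v]
    if len(q): print(v,q.min(),q.max(),H[v,q.max()],z[v,q.min():q.max()+1].max().round(3))
S=cv2.imread('pics/side0.png')[120:230,240:440]; T=im[115:295,110:310]
cv2.imwrite('pics/c0.png',np.vstack([cv2.resize(S,(560,308),interpolation=2),cv2.resize(T,(560,504),interpolation=2)[100:380]]))
o=get_obs(); print(Rn.from_rotvec(o['ee_rot']).as_matrix())
E
```

```text
Traceback (most recent call last):
  File "h.py", line 11, in px
    o,d=ray(name,u,v); return o+d*D[int(round(v)),int(round(u))]
        ~~~^^^^^^^^^^
  File "h.py", line 5, in ray
    c=camera_params(name); f=210/np.tan(np.radians(c['fov_y']/2))
ValueError: time passes only in moves, steps and waits
```

```bash
sed -i 's/^def ray/CP={n:camera_params(n) for n in ("side","top")}\ndef ray/; s/c=camera_params(name)/c=CP[name]/' h.py; python3 - <<'E'
from h import *
np.set_printoptions(precision=4,suppress=True)
im=cv2.imread('pics/top0.png');D=np.load('top0.npy')
H=np.zeros((420,560,3))
for v in range(100,300):
    for u in range(100,300): H[v,u]=px('top',u,v,D)
z=H[...,2]
m=((z>.275)&(z<.295)).astype(np.uint8)
c=max(cv2.findContours(m,0,2)[0],key=cv2.contourArea)
P=np.array([onz('top',*q[0],.285)[:2] for q in c],np.float32)
r=cv2.minAreaRect(P); print('roof',r, np.array(cv2.boxPoints(r)))
m2=(z>.2)&(z<.27); m2[:, :225]=0; m2[:,300:]=0
vs,us=np.nonzero(m2)
for v in range(120,290,2):
    q=us[vs==v]
    if len(q): print(v,q.min(),q.max(),H[v,q.max()],z[v,q.min():q.max()+1].max().round(3))
S=cv2.imread('pics/side0.png')[120:230,240:440]; T=im[115:295,110:310]
cv2.imwrite('pics/c0.png',np.vstack([cv2.resize(S,(560,308),interpolation=2),cv2.resize(T,(560,504),interpolation=2)[100:380]]))
o=get_obs(); print(Rn.from_rotvec(o['ee_rot']).as_matrix())
E
```

```text
roof ((0.6016061305999756, 0.10457312315702438), (0.35399767756462097, 0.24283728003501892), 3.241607666015625) [[ 0.418   0.2158]
 [ 0.4318 -0.0267]
 [ 0.7852 -0.0066]
 [ 0.7715  0.2358]]
126 225 225 [ 0.7804 -0.0039  0.2526] 0.253
128 225 226 [ 0.779  -0.0046  0.2412] 0.257
130 225 227 [ 0.7812 -0.0039  0.217 ] 0.259
132 225 227 [ 0.77   -0.0066  0.2394] 0.262
134 225 228 [ 0.7704 -0.0066  0.2206] 0.264
136 225 228 [ 0.7649 -0.0068  0.2227] 0.266
138 226 229 [ 0.7642 -0.0072  0.2071] 0.253
140 226 229 [ 0.7588 -0.0074  0.2091] 0.253
142 226 229 [ 0.743  -0.0124  0.2511] 0.257
144 226 230 [ 0.7403 -0.0137  0.2433] 0.261
146 226 231 [ 0.7406 -0.0136  0.2229] 0.263
148 226 232 [ 0.7403 -0.0138  0.2041] 0.262
150 226 229 [ 0.7303 -0.0091  0.2262] 0.263
152 226 230 [ 0.7308 -0.0087  0.2033] 0.268
154 227 230 [ 0.7253 -0.0089  0.2058] 0.255
156 227 230 [ 0.7187 -0.0098  0.2135] 0.255
158 227 230 [ 0.7141 -0.0095  0.2122] 0.257
160 227 230 [ 0.7105 -0.0088  0.2065] 0.265
162 227 238 [ 0.6959 -0.0323  0.251 ] 0.263
164 227 240 [ 0.69   -0.0374  0.2571] 0.266
166 228 241 [ 0.6863 -0.0391  0
[... 1855 characters left out ...]
263
252 233 245 [ 0.4905 -0.0442  0.2425] 0.267
254 233 245 [ 0.486  -0.044   0.2417] 0.269
256 234 245 [ 0.4814 -0.0437  0.2393] 0.245
258 234 249 [ 0.4761 -0.0512  0.2195] 0.262
260 235 249 [ 0.4715 -0.0511  0.2188] 0.257
262 235 249 [ 0.4678 -0.0527  0.2409] 0.262
264 235 249 [ 0.4632 -0.0524  0.2381] 0.273
266 235 249 [ 0.459  -0.0528  0.245 ] 0.271
268 235 250 [ 0.453  -0.0529  0.2168] 0.271
270 235 250 [ 0.4488 -0.0534  0.224 ] 0.271
272 236 250 [ 0.4439 -0.0529  0.2187] 0.27
274 236 245 [ 0.4398 -0.0415  0.2214] 0.254
276 236 239 [ 0.4341 -0.0255  0.2007] 0.263
278 236 236 [ 0.4346 -0.0254  0.2656] 0.266
[[-0.9353  0.354  -0.0004]
 [ 0.354   0.9353 -0.0012]
 [-0.0001 -0.0013 -1.    ]]
```

View pics/c0.png

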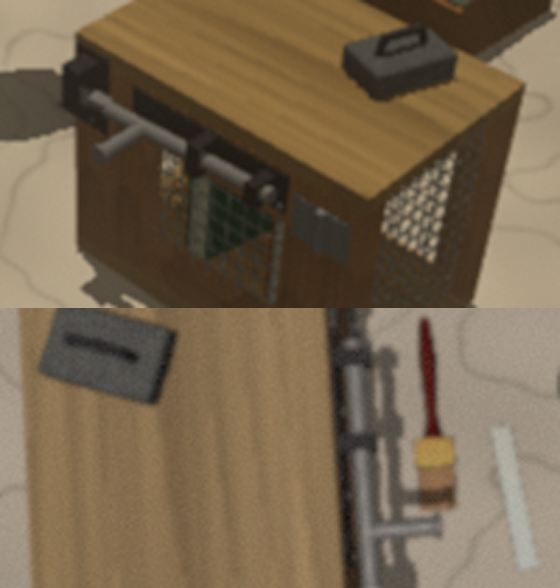

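The crop shows the bolt, with the stub standing out of it toward -y just on the hinge side of the keeper. The weight is at the back of the roof, and the brush lies below.

From depth, the front-edge direction (gate +y) is about (-0.998,-0.057). The hinge is about (0.745,-0.009), the stub grasp point about (0.5425,-0.0725), and z about 0.236. The sizes check out: the roof measures 354 mm and the stub stands about 75 mm off the face.

Call:
{"method": "apply_moves", "body": {"deltas": [[0,0,-5,0,0,0,8.5],[0,0,-6,0,0,0,8.5],[0,0,-6,0,0,0,8.5],[0,0,-5,0,0,0,8.5]], "grip_force": 60}}

```text
time_s: 0.6
tcp_pos: [0.2212, 0.5843, 0.4286]
ee_rot: [0.565, 3.09, 0.002]
force: [-0.2, 0.3, -0.3]
grip_width: 0.0847
grip_force: 0.0
```

```bash
cat >> h.py <<'E'
np.set_printoptions(precision=4,suppress=True)
def plan(p,yaw,N,tilt=None):
    """yaw = world angle of tool y; tool down; rows of N equal steps"""
    o=get_obs(); a=Rn.from_rotvec(o['ee_rot']); y=np.array([np.cos(yaw),np.sin(yaw),0]); z=np.array([0,0,-1.])
    b=Rn.from_matrix(np.c_[np.cross(y,z),y,z]); w=(a.inv()*b).as_rotvec()/N
    d=(np.array(p)-o['tcp_pos'])/N; print('at',o['tcp_pos'],'t',o['time_s'],'F',o['force'],'w',o['grip_width'])
    for i in range(N):
        print(np.round(np.r_[100*a.inv().apply(d),np.degrees(w)],2).tolist()); a=a*Rn.from_rotvec(w)
E
python3 - <<'E'
from h import *
plan([.5425,-.0725,.40],np.radians(3.24),16)
# handle check: two views of stub; project predicted grasp point
for n in('top','side'): print(n,proj(n,np.array([.5425,-.0725,.244])),proj(n,np.array([.5437,-.094,.244])))
E
```

```text
at [0.2212 0.5843 0.4286] t 0.6 F [-0.1929  0.2924 -0.2929] w 0.08466585349410344
[-3.33, -3.13, 0.18, 0.0, -0.0, 4.13]
[-3.55, -2.88, 0.18, 0.0, -0.0, 4.13]
[-3.75, -2.62, 0.18, 0.0, -0.0, 4.13]
[-3.92, -2.34, 0.18, 0.0, -0.0, 4.13]
[-4.08, -2.05, 0.18, 0.0, -0.0, 4.13]
[-4.22, -1.75, 0.18, 0.0, -0.0, 4.13]
[-4.34, -1.45, 0.18, 0.0, -0.0, 4.13]
[-4.43, -1.13, 0.18, 0.0, -0.0, 4.13]
[-4.5, -0.81, 0.18, 0.0, -0.0, 4.13]
[-4.54, -0.48, 0.18, 0.0, -0.0, 4.13]
[-4.57, -0.15, 0.18, 0.0, -0.0, 4.13]
[-4.57, 0.17, 0.18, 0.0, -0.0, 4.13]
[-4.54, 0.5, 0.18, 0.0, -0.0, 4.13]
[-4.49, 0.83, 0.18, 0.0, -0.0, 4.13]
[-4.42, 1.15, 0.18, 0.0, -0.0, 4.13]
[-4.33, 1.47, 0.18, 0.0, -0.0, 4.13]
top [257.0325 228.7143] [266.4757 227.9529]
side [280.7762 169.7193] [274.9334 173.3228]
```

Call:
{"method": "apply_moves", "body": {"deltas": [[-3.3,-3.1,0,0,0,4.1,8.5],[-3.5,-2.9,0,0,0,4.1,8.5],[-3.7,-2.6,0,0,0,4.1,8.5],[-3.9,-2.3,0,0,0,4.1,8.5],[-4.1,-2.1,0,0,0,4.1,8.5],[-4.2,-1.8,0,0,0,4.1,8.5],[-4.3,-1.5,0,0,0,4.1,8.5],[-4.4,-1.1,0,0,0,4.1,8.5],[-4.5,-0.8,0,0,0,4.1,8.5]]}}

```text
time_s: 1.72
tcp_pos: [0.4009, 0.2148, 0.4261]
ee_rot: [-1.517, -2.751, 0.0]
force: [0.5, -0.6, -0.3]
grip_width: 0.085
grip_force: 0.0
```

Call:
{"method": "apply_moves", "body": {"deltas": [[-4.5,-0.5,0,0,0,4.1,8.5],[-4.6,-0.2,0,0,0,4.1,8.5],[-4.6,0.2,0,0,0,4.1,8.5],[-4.5,0.5,0,0,0,4.1,8.5],[-4.5,0.8,0,0,0,4.1,8.5],[-4.4,1.2,0,0,0,4.1,8.5],[-4.3,1.5,0,0,0,4.1,8.5],[0,0,0,0,0,0,8.5]]}}

```text
time_s: 2.72
tcp_pos: [0.543, -0.0732, 0.4255]
ee_rot: [2.156, 2.284, -0.004]
force: [0.0, 0.8, -0.6]
grip_width: 0.0847
grip_force: 0.0
```

```bash
python3 - <<'E'
from h import *
plan([.5425,-.0725,.26],np.radians(3.24),1)
im,D=get_image('side'); cv2.imwrite('pics/s1.png',cv2.resize(im[60:260,180:440],(780,600),interpolation=2))
E
```

```text
at [ 0.543  -0.0732  0.4255] t 2.725 F [ 0.0206  0.8083 -0.5878] w 0.08469890747928917
[0.1, -0.02, 16.55, -0.09, 0.1, 0.06]
```

View pics/s1.png

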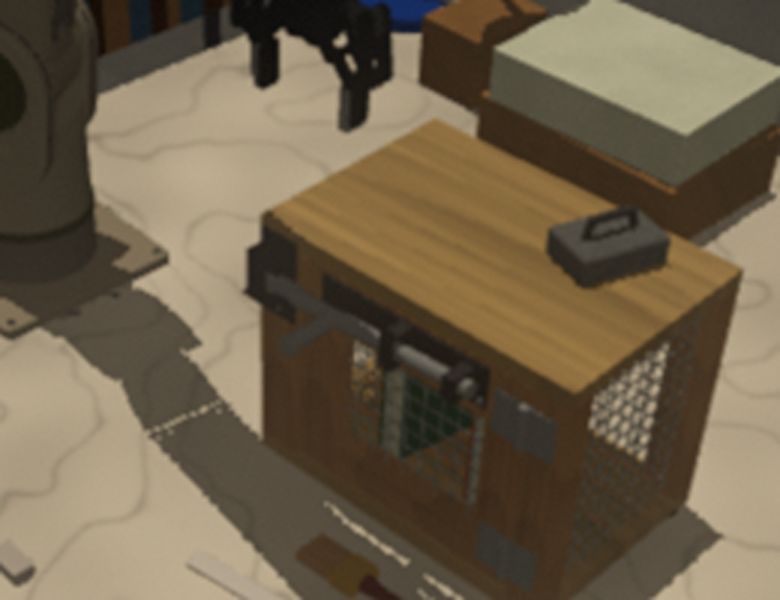

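The gripper hangs above the roof front with its finger tips at crop (265,80) and (350,120). The stub shows at crop (340,320) to (290,345), within about 1–2 px of the prediction. Next I descend and close with a light grip.

Call:
{"method": "apply_moves", "body": {"deltas": [[0.1,0,4,0,0,0,8.5],[0,0,5,0,0,0,8.5],[0,0,4.5,0,0,0,8.5],[0,0,3.5,0,0,0,8.5],[0,0,2.5,0,0,0,8.5],[0,0,1.3,0,0,0,8.5],[0,0,0,0,0,0,8.5]], "grip_force": 20}}

```text
time_s: 3.65
tcp_pos: [0.5424, -0.0679, 0.2181]
ee_rot: [-2.147, -2.292, 0.001]
force: [0.2, -0.3, 0.2]
grip_width: 0.0849
grip_force: 0.0
```

Call:
{"method": "apply_moves", "body": {"deltas": [[0,0,0,0,0,0,6],[0,0,0,0,0,0,4],[0,0,0,0,0,0,3],[0,0,0,0,0,0,2.4],[0,0,0,0,0,0,2.0]]}}

```text
time_s: 4.28
tcp_pos: [0.5427, -0.0688, 0.2183]
ee_rot: [-2.149, -2.291, -0.0]
force: [0.7, 0.5, -0.0]
grip_width: 0.0203
grip_force: 0.0
```

Call:
{"method": "apply_moves", "body": {"deltas": [[-0.4,0,0.1,0,0,0,2.0],[0,0,0,0,0,0,1.5],[0,0,0,0,0,0,1.2],[0,0,0,0,0,0,1.0]]}}

```text
time_s: 4.78
tcp_pos: [0.5425, -0.073, 0.2172]
ee_rot: [-2.149, -2.291, 0.001]
force: [-3.5, -1.7, 2.0]
grip_width: 0.0103
grip_force: 2.8
```

```bash
python3 - <<'E'
from h import *
im,D=get_image('side'); cv2.imwrite('pics/s2.png',cv2.resize(im[100:220,210:370],(800,600),interpolation=2))
o=get_obs(); print(o['tcp_pos'],o['force'],o['torque'],o['grip_width'],o['grip_force'])
E
```

```text
[ 0.5425 -0.073   0.2172] [-3.7651 -0.5779  2.0646] [-0.2591  0.8272  0.    ] 0.00959020534285671 2.851669918745756
```

View pics/s2.png

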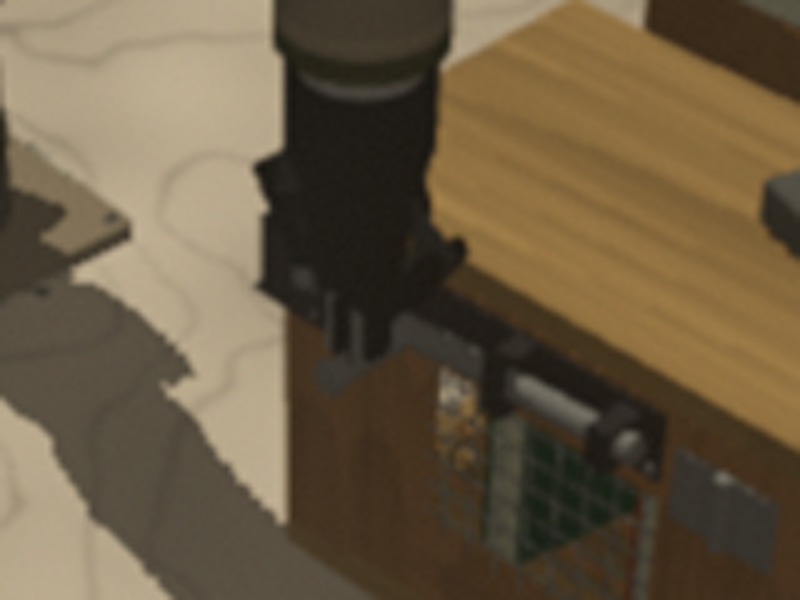

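```bash
python3 - <<'E'
from h import *
D=np.load('side0.npy')
im,D2=get_image('side')
for nm,DD in(('before',D),('now',D2)):
    print(nm)
    for v in range(164,180):
        r=[]
        for u in range(272,292,2):
            p=px('side',u,v,DD); r.append('%3d,%4d,%3d'%tuple(np.round(p*1000)) )
        print(v,' | '.join(r))
E
```

```text
before
164 454, -24,188 | 461, -23,191 | 471, -24,197 | 477, -22,199 | 483, -20,203 | 517, -45,234 | 526, -46,240 | 532, -44,242 | 535, -39,241 | 543, -40,247
165 454, -24,184 | 463, -24,189 | 469, -23,192 | 478, -23,197 | 487, -24,203 | 495, -24,208 | 524, -44,235 | 538, -50,245 | 539, -44,243 | 546, -43,246
166 454, -23,180 | 465, -26,188 | 474, -26,193 | 474, -19,190 | 487, -23,199 | 490, -19,199 | 499, -20,205 | 540, -52,245 | 544, -48,245 | 545, -42,242
167 456, -25,179 | 461, -22,180 | 469, -23,185 | 476, -21,189 | 487, -23,196 | 493, -22,199 | 541, -60,246 | 540, -52,241 | 545, -50,243 | 546, -43,240
168 452, -22,171 | 460, -22,176 | 471, -24,184 | 474, -19,182 | 483, -20,188 | 539, -65,244 | 542, -61,243 | 545, -57,243 | 546, -50,240 | 549, -46,240
169 452, -22,167 | 462, -23,174 | 470, -23,179 | 479, -23,184 | 538, -71,243 | 539, -65,241 | 545, -63,243 | 547, -58,242 | 547, -51,238 | 551, -47,238
170 454, -23,166 | 462, -23,170 | 469, -22,175 | 535, -75,240 | 542, -75,244 | 544, -69,242 | 548, -66,243 | 546, -57,237 | 548, -51,235 | 522, -18,203
171 451, -21,159 | 462, -23,1
[... 3078 characters left out ...]
41 | 547, -79,233 | 491, -19,168 | 501, -21,175 | 506, -18,176 | 515, -19,182 | 526, -22,191
176 450, -20,140 | 542, -95,235 | 549, -95,239 | 555, -94,242 | 484, -20,161 | 494, -22,167 | 499, -19,169 | 509, -21,176 | 514, -18,178 | 519, -15,179
177 454, -24,141 | 543, -97,233 | 548, -94,235 | 556, -94,239 | 485, -21,158 | 496, -23,166 | 502, -22,168 | 510, -22,174 | 518, -22,179 | 525, -21,182
178 452, -22,135 | 541, -95,227 | 547, -93,230 | 554, -92,234 | 484, -20,154 | 490, -18,156 | 502, -22,165 | 509, -21,169 | 514, -18,171 | 524, -19,177
179 453, -22,132 | 463, -24,139 | 549, -95,229 | 476, -21,145 | 484, -20,150 | 491, -19,153 | 498, -18,157 | 506, -17,161 | 516, -20,169 | 523, -19,173
```

The depth readings put the stub axis at z≈0.237 and x≈0.544. The finger tips appear to end at z≈0.24, on top of the stub and not around it. That fits the opening of 9.6 mm, which is under the stub's 16 mm. I'll open and measure the tips clear of the stub.

Call:
{"method": "apply_moves", "body": {"deltas": [[0,0,0,0,0,0,3],[0,0,0,0,0,0,4.5],[0,0,0,0,0,0,4.5]]}}

```text
time_s: 5.25
tcp_pos: [0.5432, -0.0726, 0.2173]
ee_rot: [2.149, 2.292, 0.001]
force: [0.2, 0.2, 0.4]
grip_width: 0.045
grip_force: 0.0
```

```bash
python3 - <<'E'
from h import *
o=get_obs(); print(o['tcp_pos'],o['force'],o['grip_width'])
im,D=get_image('side'); cv2.imwrite('pics/s3.png',cv2.resize(im[130:190,250:330],(800,600),interpolation=2))
P=np.array([[px('side',u,v,D) for u in range(250,320)] for v in range(130,190)])
# finger points: within box round the tool, above the bench, in front of face
x,y,z=P[...,0],P[...,1],P[...,2]
m=(y<-.055)&(y>-.09)&(z>.19)&(z<.30)
for lo in np.arange(.495,.60,.005):
    k=m&(x>=lo)&(x<lo+.005)
    if k.sum()>3: print(round(lo,3),k.sum(),'zmin',np.sort(z[k])[:4],'y',np.median(y[k]))
print([proj('side',np.array([.5425+s*.03,-.084,.217])) for s in(-1,1)],[proj('side',np.array([.5425+s*.03,-.084,.24])) for s in(-1,1)])
E
```

```text
[ 0.5432 -0.0726  0.2173] [0.1537 0.1763 0.3818] 0.04501077801728666
0.495 5 zmin [0.2904 0.2919 0.2931 0.2958] y -0.085388206299154
0.5 6 zmin [0.2515 0.2913 0.2953 0.2977] y -0.08435391145488247
0.505 9 zmin [0.2616 0.2649 0.2735 0.2766] y -0.08433861289185995
0.51 14 zmin [0.2465 0.2615 0.2673 0.2697] y -0.08530049222935454
0.515 66 zmin [0.2445 0.2447 0.2461 0.248 ] y -0.07869823054466668
0.52 57 zmin [0.2468 0.2472 0.2484 0.2497] y -0.07801479661757671
0.535 5 zmin [0.2401 0.2427 0.2432 0.244 ] y -0.06514357958642503
0.54 20 zmin [0.2377 0.2395 0.2396 0.2405] y -0.07298045002308318
0.545 20 zmin [0.2319 0.2333 0.2335 0.2337] y -0.07853649805740681
0.55 7 zmin [0.2306 0.2355 0.2378 0.2389] y -0.08632026314572683
0.565 18 zmin [0.2473 0.2505 0.2531 0.2556] y -0.08241330479374737
0.57 37 zmin [0.2464 0.2487 0.2491 0.2515] y -0.08138565842844114
0.575 52 zmin [0.2535 0.2538 0.2542 0.2544] y -0.07760425095335743
0.58 14 zmin [0.2568 0.2645 0.265  0.2657] y -0.077587630772396
0.59 8 zmin [0.2883 0.2919 0.2949 0.2951] y -0.08010056243796321
0.595 11 zmin [0.2926 0.2943 0.2946 0.2959] y -0.07147376873454747
[array([269.7809, 174.3036]), array([285.1489, 185.1197])] [array([269.8009, 167.419 ]), array([285.3399, 178.1902])]
```

View pics/s3.png

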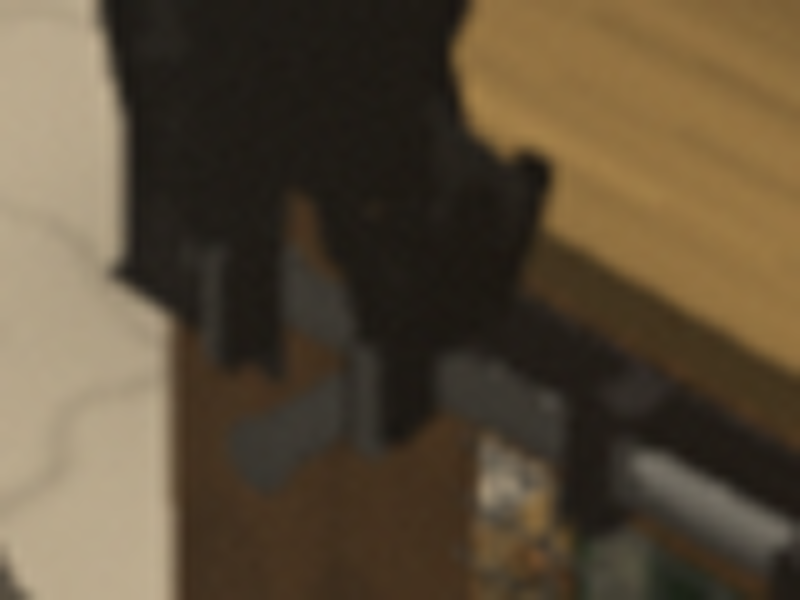

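The open finger tips end at z≈0.246, about crop (250,370) and (390,440), while the TCP reads 0.217. So the real finger ends are roughly 24 mm higher than reported. I'll lower by 2.3 cm and close again.

Call:
{"method": "apply_moves", "body": {"deltas": [[0,0,0.8,0,0,0,4.5],[0,0,0.8,0,0,0,4.5],[0,0,0.7,0,0,0,4.5],[0,0,0,0,0,0,3],[0,0,0,0,0,0,2],[0,0,0,0,0,0,1.8]]}}

```text
time_s: 6.05
tcp_pos: [0.5431, -0.0728, 0.1946]
ee_rot: [2.149, 2.291, 0.001]
force: [-1.1, -0.2, -0.3]
grip_width: 0.018
grip_force: 0.0
```

Call:
{"method": "apply_moves", "body": {"deltas": [[0,0,0,0,0,0,1.5],[0,0,0,0,0,0,1.2],[0,0,0,0,0,0,1.0],[0,0,0,0,0,0,1.0]]}}

```text
time_s: 6.55
tcp_pos: [0.543, -0.0728, 0.1945]
ee_rot: [2.149, 2.291, 0.0]
force: [-0.7, -0.0, 2.2]
grip_width: 0.015
grip_force: 20.0
```

Call:
{"method": "apply_moves", "body": {"deltas": [[0,0,0,0,0,0,1.0],[0,0,-0.3,0,0,0,1.0],[0,0,-0.3,0,0,0,1.0],[0,0,-0.3,0,0,0,1.0],[0,0,-0.1,0,0,0,1.0],[0,0,0,0,0,0,1.0]], "grip_force": 45}}

```text
time_s: 7.3
tcp_pos: [0.5426, -0.0728, 0.2041]
ee_rot: [-2.149, -2.291, 0.001]
force: [-2.1, -0.4, -4.8]
grip_width: 0.0142
grip_force: 43.9
```

```bash
python3 - <<'E'
from h import *
o=get_obs(); print(o['tcp_pos'],o['force'],o['torque'],o['grip_width'],o['grip_force'])
D0=np.load('side0.npy')
im,D=get_image('side'); a=cv2.imread('pics/side0.png')[135:190,235:315]; b=im[135:190,235:315]
cv2.imwrite('pics/s4.png',np.hstack([cv2.resize(q,(400,275),interpolation=2) for q in(a,b)]))
E
```

```text
[ 0.5426 -0.0728  0.2041] [-2.1378 -0.3884 -4.7632] [-0.2054  0.5284 -0.0559] 0.01424939929239903 43.87549817562103
```

View pics/s4.png

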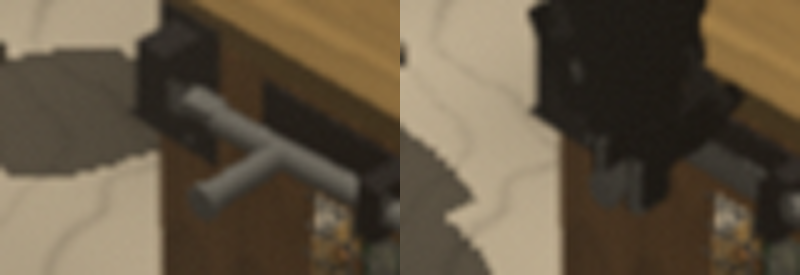

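The picture pair shows the stub tip about 3 px higher (from (205,200) to (605,185)), held in the pads. The lift is about 9.6 mm with a load of 4.8 N. I'll pull gently first, easing down slightly to keep the tilt constant.

Call:
{"method": "apply_moves", "body": {"deltas": [[0,0.3,0.02,0,0,0,1.0],[0,0.4,0.03,0,0,0,1.0],[0,0.4,0.03,0,0,0,1.0]]}}

```text
time_s: 7.72
tcp_pos: [0.5542, -0.0721, 0.2034]
ee_rot: [-2.149, -2.291, 0.0]
force: [-2.6, -1.9, -4.2]
grip_width: 0.0142
grip_force: 44.0
```

Call:
{"method": "apply_moves", "body": {"deltas": [[0,0.5,0.04,0,0,0,1.0],[0,0.5,0.04,0,0,0,1.0],[0,0.5,0.04,0,0,0,1.0]]}}

```text
time_s: 8.1
tcp_pos: [0.5694, -0.0711, 0.2023]
ee_rot: [2.149, 2.291, 0.0]
force: [-3.0, -2.3, -2.3]
grip_width: 0.0145
grip_force: 44.1
```

Call:
{"method": "apply_moves", "body": {"deltas": [[0,0.5,0.03,0,0,0,1.0],[0,0.5,0.03,0,0,0,1.0],[0,0.5,0.03,0,0,0,1.0],[0,0.5,0.03,0,0,0,1.0]]}}

```text
time_s: 8.6
tcp_pos: [0.5893, -0.0699, 0.2012]
ee_rot: [2.149, 2.291, 0.0]
force: [-1.8, -2.1, -1.8]
grip_width: 0.0142
grip_force: 44.3
```

Call:
{"method": "apply_moves", "body": {"deltas": [[0,0.3,0.03,0,0,0,1.0],[0,0,0,0,0,0,1.0],[0,0,0,0,0,0,1.0],[-0.41,0.14,0,0,0,-1.5,1.0],[-0.41,0.14,0,0,0,-1.5,1.0],[-0.41,0.14,0,0,0,-1.5,1.0]]}}

```text
time_s: 9.35
tcp_pos: [0.5977, -0.0809, 0.2009]
ee_rot: [-2.054, -2.377, -0.002]
force: [1.3, 3.4, -1.5]
grip_width: 0.0143
grip_force: 44.4
```

Call:
{"method": "apply_moves", "body": {"deltas": [[-0.41,0.14,0,0,0,-1.5,1.0],[-0.41,0.14,0,0,0,-1.5,1.0],[-0.41,0.14,0,0,0,-1.5,1.0],[-0.41,0.14,0,0,0,-1.5,1.0],[-0.41,0.14,0,0,0,-1.5,1.0],[-0.41,0.14,0,0,0,-1.5,1.0]]}}

```text
time_s: 10.1
tcp_pos: [0.6105, -0.1038, 0.2007]
ee_rot: [-1.862, -2.53, -0.0]
force: [0.8, 5.2, -0.7]
grip_width: 0.0142
grip_force: 44.2
```

Call:
{"method": "apply_moves", "body": {"deltas": [[-0.41,0.14,0,0,0,-1.5,1.0],[-0.41,0.14,0,0,0,-1.5,1.0],[-0.41,0.14,0,0,0,-1.5,1.0],[-0.41,0.14,0,0,0,-1.5,1.0],[-0.41,0.14,0,0,0,-1.5,1.0],[-0.41,0.14,0,0,0,-1.5,1.0],[0,0,0,0,0,0,1.0],[0,0,0,0,0,0,1.0],[0,0,0,0,0,0,1.0]]}}

```text
time_s: 11.22
tcp_pos: [0.6267, -0.1236, 0.2005]
ee_rot: [-1.66, -2.666, 0.0]
force: [-1.2, 5.9, -1.0]
grip_width: 0.0144
grip_force: 44.2
```

```bash
python3 - <<'E'
from h import *
o=get_obs(); R=Rn.from_rotvec(o['ee_rot']).as_matrix(); print(o['tcp_pos'],o['force'],R[:,1],np.degrees(np.arctan2(R[1,1],R[0,1])),o['grip_width'],o['grip_force'])
im,D=get_image('side'); it,Dt=get_image('top')
np.save('s5.npy',D); np.save('t5.npy',Dt)
cv2.imwrite('pics/c5.png',np.hstack([cv2.resize(im[110:270,230:390],(400,400),interpolation=2),cv2.resize(it[120:300,200:380],(400,400),interpolation=2)]))
E
```

```text
[ 0.6267 -0.1236  0.2005] [-1.2436  5.8675 -0.9669] [ 0.8974  0.4413 -0.0008] 26.18379010118782 0.014422644396912505 44.21693444252014
```

View pics/c5.png

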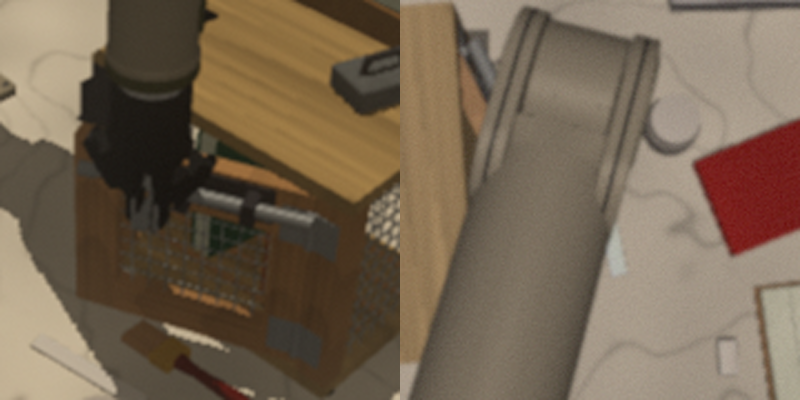

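The side crop shows the gate swung out, with the stub in the pads near (145,205) and the rod's rear end at (320,220), well back through the rear strap. In the top crop the jar, brush, folder, books and eraser look undisturbed. I'll measure the free edge.

```bash
python3 - <<'E'
from h import *
D=np.load('s5.npy')
P=np.array([px('side',u,v,D) for v in range(150,250) for u in range(250,380)])
k=P[(abs(P[:,2]-.13)<.03)&(P[:,1]<.02)&(P[:,1]>-.2)&(P[:,0]>.4)]
i=np.argsort(k[:,0])
for lo in np.arange(.42,.8,.02):
    q=k[(k[:,0]>=lo)&(k[:,0]<lo+.02)]
    if len(q)>3: print(round(lo,2),len(q),'y min/med',np.percentile(q[:,1],[5,50,95]),'xmin',q[:,0].min())
H=np.array([.7444,-.0093])
for th in (18,20,22.5,24): a=np.radians(183.24+th); print(th,H+.258*np.array([np.cos(a),np.sin(a)]),2*258*np.sin(np.radians(th/2)))
# handle from tool: angle of tool point about hinge versus start
p0=np.array([.5426,-.0728]);q=np.array([.6267,-.1236])
for d in(.0495,): 
    a=lambda p,l:np.degrees(np.arctan2(*(p-H)[::-1]))%360-np.degrees(np.arctan2(.052,l))
    print('gate angle',a(q,.205-d)-a(p0,.205),'radii',np.hypot(*(q-H)),np.hypot(.205-d,.052))
E
```

```text
0.5 83 y min/med [-0.1173 -0.113  -0.1072] xmin 0.5065291089840923
0.52 115 y min/med [-0.1115 -0.1057 -0.1008] xmin 0.5200094997087964
0.54 131 y min/med [-0.1028 -0.0954 -0.0799] xmin 0.5401545807830576
0.56 34 y min/med [-0.0821 -0.0732 -0.068 ] xmin 0.5600226226066196
0.58 27 y min/med [-0.0687 -0.0632 -0.0597] xmin 0.5823036378012095
0.6 28 y min/med [-0.0603 -0.0543 -0.0513] xmin 0.6000728821096262
0.62 28 y min/med [-0.0523 -0.0461 -0.0436] xmin 0.6211911207450895
0.64 29 y min/med [-0.0435 -0.0372 -0.0312] xmin 0.6418498598902034
0.66 30 y min/med [-0.0321 -0.0276 -0.0245] xmin 0.6607238205219087
0.68 25 y min/med [-0.0232 -0.0202 -0.0162] xmin 0.6803276165773344
0.7 113 y min/med [-0.0244 -0.0202 -0.0155] xmin 0.7025540123775524
0.72 147 y min/med [-0.0178 -0.0111 -0.0005] xmin 0.7200598940705173
0.74 97 y min/med [-0.0095 -0.0067 -0.0043] xmin 0.7401245261598931
0.76 113 y min/med [-0.008  -0.0054 -0.0027] xmin 0.760209017950644
0.78 105 y min/med [-0.0059  0.0052  0.0188] xmin 0.780089270487654
18 [ 0.5039 -0.1028] 80.72018396075913
20 [ 0.5073 -0.1111] 89.60245967613605
22.5 [ 0.512  -0.1213] 100.66660616032217
24 [ 0.515  -0.1274] 107.28243246196382
gate angle 22.436421538760584 radii 0.1640663890015258 0.16396417291591475
```

The measured free edge is about (0.508,-0.118), so the opening is about 97 mm. The tool angle about the hinge gives 22.4°, and the bolt is drawn about 49 mm. The arm is still, the grip is 44 N, and the elapsed time is 11 s.

```bash
python3 -c "
from rig import *
print(hand_in())"
```

```text
the job is handed in; nothing more can be done
None
```

I lifted the bolt over the keeper's lip, drew it out by about 49 mm, and handed the job in with the gripper still holding the gate about 97 mm open; pull forces stayed around 3 N, nothing else on the bench looked moved, and the hand-in returned no verdict.

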